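# Blank off the bench extraction inlet

### The arm

A 7-joint arm with a two-finger parallel gripper is mounted at the origin on a cart in front of the work surface, level with it; the furniture and walls round the work are solid. World frame = base frame: x ahead of the robot, y to its left, z up, the work surface at z = 0. Lengths are in m, angles in rad, forces in N, time in s.
With the tool pointing down it reaches from about 0.35 to 0.9 m from the base axis. Payload 8.1 kg.
Tool frame: the origin (TCP) lies at the centre of the arm's flange, where the gripper is bolted on; the fingertips stand 173 mm ahead of it and the grasp point (between the pads) lies hold_point_z ahead of it (hold_point_z is the distance from the TCP to the grasp point, in m); y points along the fingers, x is the direction in which the jaws open and shut, and the axes are right-handed (so a half turn about y gives the same grasp; the last joint's range is limited). The gripper opens to 85 mm and grips with 20 to 120 N. Pads are 22 mm wide; open, the fingers measure 114 mm over their backs; the gripper's body (76 mm by 85 mm) begins 54 mm behind the grasp point. The pads swing forward as they close: fully open they stand 13 mm farther back than shut.
Start: joints at [1.209, 0.434, 0.025, 1.573, -0.012, 1.134, -0.075], TCP at [0.16, -0.604, 0.405] pointing down, gripper open.
Joint ranges: [-2.62, 2.62], [-0.44, 2.09], [-1.27, 1.32], [0.08, 2.57], [-1.32, 4.46], [0.12, 2], [-2.74, 2.74]. Speed limits (rad/s): [2.22, 2.22, 3.01, 3.01, 3.14, 3.14, 3.14].

### API

Orientations are given as [roll, pitch, yaw] about the fixed x, y, z axes, in that order (R = Rz(yaw) Ry(pitch) Rx(roll)).
In Python, from station import get_state, snapshot, job_done, hold_point_z gives the robot as it stands.
- The arm moves only by the tool move_arm, never from a script. Its argument "increments" is one flat list of numbers, 5 for each row, row after row: the shift along the tool's x, y, z in cm, then the turn about the tool's y in rad, then the finger opening in cm, from 0 to 8.54. A call has 1 to 5 rows; each row shifts and turns the pose as measured when the row begins, along the tool's axes as they then stand; what a row does not reach is not made up. A row lasts 1/12 s, in which the tool goes at most 41.7 mm and 7.16 degrees, less where a joint would pass 70% of its speed; a pose out of reach is approached as far as the arm can. A call with a gripper value outside its range is refused whole. The fingers move at their own pace and stop on an object; "squeeze" is the grip in N (left out, the last holds). Time passes only in rows, so rows that do not move let the fingers close. It gives the time, the measured TCP pose, the force and the opening at its end, in the units of the state.
- get_state(): the state, without advancing time (a new reading comes with each control period).
- snapshot(name): name is "scene" or "top"; returns a dict with "image" (420x560x3 uint8, blue, green, red), "fovy" (degrees; the focal length in pixels is half the picture's height over the tangent of half this angle, whatever the lens; pixels are square), "cx", "cy" (the principal point, pixels), "origin" and "rotation" of the camera in the world. Camera axes: x right, y up, looking along -z (the intrinsics and any distortion apply to the point x, -y, -z); pixel columns grow to the right and rows downward; lengths in m; the calibration is good to about 2 mm. A picture is of the moment at which its call begins. There is no depth.
- job_done(): hands the job in, once; it reports no verdict.
The state is a dict: "t": time; "joints": joint angles; "dq": joint speeds; "tau": joint torques, N m; "tcp_pos": TCP position; "tool_rot": TCP orientation; "force": force on the tool from outside, world axes, zero at the start; "wrist_torque": the same for the moment, N m; "finger_gap": finger opening in m.
Only numpy, scipy, OpenCV 4.12 (cv2) and the standard library are available. Lean on these libraries where they do the work, as an engineer would, in place of code of your own. Each camera call takes 0.05 s, during which the arm holds its last target. There are 200 camera calls.

### The job

The dust extraction inlet on the bench is not in use: close its open pipe end, which leans over on its swivel, with the larger of the two round blanking covers. Set the cover over the rim and press it home along the pipe, without forcing it, until it sits flat on the rim and all three spring clips have snapped back over its edge, then let go of it. Leave everything else on the bench where it is.

Things in the scene. Friction and masses are not known exactly. Their poses are not given: they have to be found in the camera images.
- cover: the larger blanking cover, loose, skirt down on the bench: metal disc 80 mm across, 4 mm thick; round skirt 72 mm across outside, 67 inside, hanging 18 mm below the disc; black wing grip upright on top, 56 mm long, 12 thick, its top 58 mm above the skirt's lower edge. About 160 g. Origin: centre of the skirt's lower edge; z up through the grip, x along the grip. May go on at any turn about z.
- cover_seat (a point): centre of the underside of the larger cover's disc, 18 mm above its origin, axes as the cover's. Home, this face lies on the pipe's rim: the ball's centre is then on the cover's axis, 105 mm below this point, and the skirt goes round the pipe with 1.5 mm to spare.
- cover_grip (a point): point on the larger cover: middle of the wing grip, 44 mm above the cover's origin (26 mm above cover_seat), axes as the cover's; grip it across y here
- small_cover: the smaller cover, for a narrower pipe: same make and same wing grip, but its disc is 62 mm across and its skirt 54 mm outside, 49 mm inside. It does not fit here and stays where it lies. Origin and axes as for the larger cover.
- inlet: fixed inlet: steel flange 124 mm square on the bench, a grey socket 96 mm across and 74 mm high on it, holding a swivel ball with the pipe, which leans over to the inlet's -x. The pipe itself is not reported. A small black clamp knob sticks out of the socket at +y, 66 mm high, to 75 mm from the middle. Origin: centre of the flange's underside.
- inlet_ball (a point): centre of the swivel ball, 80 mm above the inlet's origin, axes as the inlet's. The pipe's axis runs from here up and towards -x in the plane y = 0, 24 to 39 degrees off vertical: how far must be seen or felt. The swivel is clamped and does not give. The open rim lies 105 mm out along the axis. Pipe 64 mm across outside, 52 inside, its edge tapered to 58 over the last 5 mm.
- clip_0 (a joint): one of three like spring clips outside the pipe, this one at its upper (rear) side. Leaf 42 mm from the axis, up to 16 mm beyond the rim; its sloping nose reaches in to 37 mm. The disc's edge meets it about 10 mm before home; all three together need some 10 to 15 N and snap in over the edge in the last 1 mm. 0: standing in; about 0.1 rad: pushed fully aside.
- clip_1 (a joint): the clip a third of the way round the pipe from it, low on the inlet's +y side: same values
- clip_2 (a joint): the clip low on the inlet's -y side: same values
- the_offcut_cube: bystander: wooden block, 60 x 60 x 58 mm; origin centre of underside
- the_tape_measure: bystander: tape measure standing on its edge, 33 x 81 x 64 mm; origin centre of underside
- the_pliers: bystander: pliers lying flat, 53 x 177 x 14 mm, long along y; origin centre of underside
There are look-alikes about, which are no part of the job. What is shaped like the cover but orange is not meant.

How it is judged:
At the end, for the whole second after the job is handed in: The larger cover rests on the inlet, grip outwards: the underside of its disc 105 mm from the ball's centre, within 2 mm (flat on the rim), the ball's centre within 5.5 mm of the cover's axis both ways (level and centred), at rest, with all three clips back in over its edge (each under 0.03 rad) (z of inlet_ball in the frame of cover_seat between -0.107 and -0.103 m and x of inlet_ball in the frame of cover_seat between -0.0055 and 0.0055 m and y of inlet_ball in the frame of cover_seat between -0.0055 and 0.0055 m and contact force between cover and inlet above 0.2 N and value of joint each of clip_0, clip_1, clip_2 below 0.03 rad and linear speed of cover below 0.01 m/s); the robot touches nothing.
It fails at once if the cover is forced onto the inlet with contact forces over 120 N (contact force between cover and inlet above 120 N).
It fails at once if the smaller cover or a bystander (block, tape measure, pliers) is shifted by more than 3 cm (distance of any of small_cover, the_offcut_cube, the_tape_measure, the_pliers from where it was at the start of the episode above 0.03 m).
It also fails if it takes over 59 s, if anything falls off the work surface, if the arm or the gripper's body presses on something with over 40 N, if the wrist force passes 120 N, or if a joint passes its speed limit or range.

## Working session

There is one attempt and no reset: what is moved stays moved. The work goes in short steps, Python scripts to look and compute and a tool call to move; the robot and the scene stay as the last step left them, time stands still between calls to the robot, and variables do not carry over. Pictures are saved under pics/ and viewed, about 8 in all and at most 12, crops included, and the job is handed in when it is done.

Besides the shell and the picture viewer there is one more tool, called as name(argument=value, ...) on one line, values as JSON. move_arm: Moves the arm, as the interface text tells. Its arguments: {"type":"object","properties":{"increments":{"type":"array","items":{"type":"number"}},"squeeze":{"type":"number"}},"required":["increments"]}

```bash
ls; mkdir -p pics; python3 - <<'E'
from station import *
import cv2, json
s=get_state(); print(s, hold_point_z)
for n in ("scene","top"):
    d=snapshot(n); cv2.imwrite(f"pics/{n}0.png",d["image"]); print(n,{k:(v.tolist() if hasattr(v,'tolist') else v) for k,v in d.items() if k!="image"})
E
```

```text
pics
{'t': 0.0, 'joints': array([ 1.20941381,  0.43522214,  0.02493904,  1.5741073 , -0.01156182,
        1.1340215 , -0.07510364]), 'dq': array([ 2.36000681e-04,  2.01098477e-03, -8.25237093e-04, -6.89565358e-05,
        3.19392343e-04,  8.57751132e-04,  2.08426670e-04]), 'tau': array([ 6.69679957e-05, -6.70486307e+01,  1.02452002e+00, -3.16219532e+01,
        1.53739227e-02,  1.23998767e-02,  1.89936924e-05]), 'tcp_pos': array([ 0.15985669, -0.60396105,  0.40392195]), 'tool_rot': array([-1.5709625 ,  0.00160555, -1.31204053]), 'force': array([-0.37030096,  0.56374592, -0.00959949]), 'wrist_torque': array([0.02777935, 0.01963058, 0.0144911 ]), 'finger_gap': 0.08523276738905912} 0.1547
scene {'fovy': 45.85535768326048, 'cx': 282.8459292677677, 'cy': 198.39367392569534, 'origin': [-0.18481214190963277, 0.462027558919569, 0.7640826827218039], 'rotation': [0.9092980520578604, -0.006381892285796553, -2.199792336390596]}
top {'fovy': 50.53079521287943, 'cx': 285.6350601504847, 'cy': 216.58359901580164, 'origin': [0.3008275360311746, -0.02909810430836254, 1.2521938117780085], 'rotation': [0.15468688120991458, -0.003300884997983644, -1.558097176821247]}
```

View pics/scene0.png

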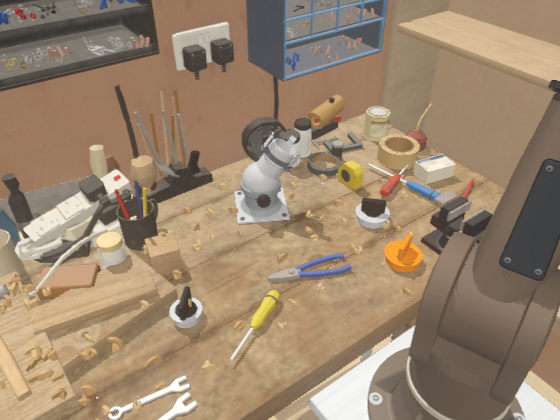

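View pics/top0.png

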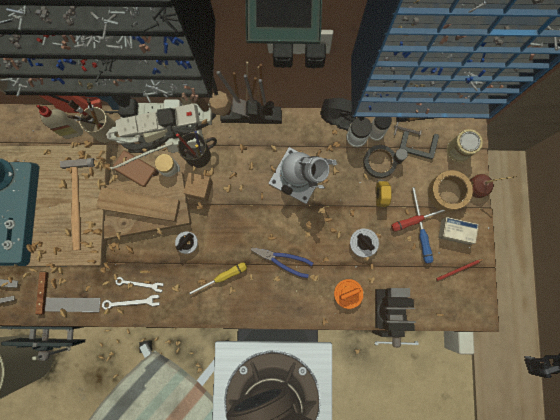

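Top view: two grey covers with black wings, A at (187,241) and B at (364,242); the orange look-alike is at (348,293). The inlet is at (295,180) and its pipe leans right to about (318,170). In the scene view A is at (186,312), B at (373,214) and the inlet at (265,185). B looks larger. I'll confirm that in one crop.

```bash
cat > h.py <<'E'
import numpy as np, cv2
from scipy.spatial.transform import Rotation as R
def cam(d):
    f=d["image"].shape[0]/2/np.tan(np.radians(d["fovy"])/2)
    return f,d["cx"],d["cy"],np.array(d["origin"]),R.from_euler('xyz',d["rotation"]).as_matrix()
def ray(d,u,v):
    f,cx,cy,o,M=cam(d); r=M@np.array([(u-cx)/f,-(v-cy)/f,-1]); return o,r/np.linalg.norm(r)
def plane(d,u,v,z):
    o,r=ray(d,u,v); return o+r*(z-o[2])/r[2]
def proj(d,P):
    f,cx,cy,o,M=cam(d); c=(np.atleast_2d(P)-o)@M; return np.c_[cx+f*c[:,0]/-c[:,2], cy-f*c[:,1]/-c[:,2]]
E
python3 - <<'E'
from h import *
from station import snapshot
t=snapshot("top"); s=snapshot("scene"); np.save("t.npy",t,allow_pickle=True); np.save("s.npy",s,allow_pickle=True)
c=lambda d,u,v,w,h,k: cv2.resize(d["image"][v-h//2:v+h//2,u-w//2:u+w//2],None,fx=k,fy=k,interpolation=cv2.INTER_CUBIC)
top=np.hstack([c(t,187,241,50,50,4),c(t,364,242,50,50,4),c(s,186,308,50,50,4),c(s,373,210,50,50,4)])
bot=np.hstack([c(t,303,175,100,100,4),c(s,270,175,100,100,4)])
cv2.imwrite("pics/c1.png",np.vstack([top,bot]))
for n,tt,ss in (("A",(187,241),(186,315)),("B",(364,242),(373,214))): print(n,plane(t,*tt,.02),plane(s,*ss,.02))
print(plane(t,293,183,.0),plane(s,262,206,0.))
E
```

```text
A [0.42076834 0.24228324 0.02      ] [0.40345289 0.25228574 0.02      ]
B [ 0.42438623 -0.24944012  0.02      ] [ 0.41379661 -0.24132095  0.02      ]
[ 0.59436411 -0.05073385  0.        ] [ 0.61116198 -0.05982045  0.        ]
```

View pics/c1.png

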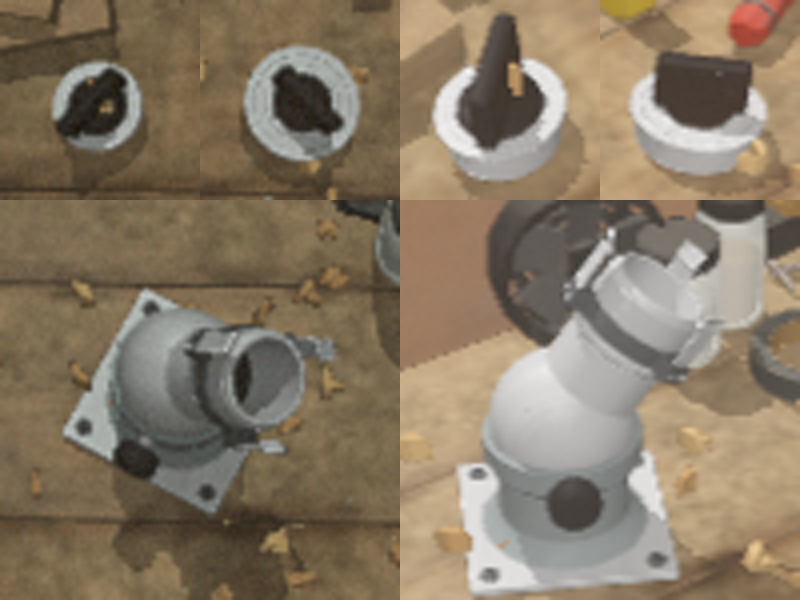

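B is the match: its disc is about 29 px across (≈80 mm), while A's is about 22 px (≈62 mm). The knob in the top crop at (135,457) gives the inlet's +y side. Next I'll measure the cover and flange, and enlarge the rim.

```bash
python3 - <<'E'
from h import *
t=np.load("t.npy",allow_pickle=True).item(); s=np.load("s.npy",allow_pickle=True).item()
# cover B
for n,d,u,v in(("t",t,364,242),("s",s,373,212)):
    w=d["image"][v-25:v+25,u-25:u+25].astype(int); hsv=cv2.cvtColor(w.astype(np.uint8),cv2.COLOR_BGR2HSV)
    m=((hsv[...,1]<60)&(hsv[...,2]>120)).astype(np.uint8)
    c=max(cv2.findContours(m,0,1)[0],key=cv2.contourArea); h=cv2.convexHull(c)
    e=cv2.fitEllipse(h); p=(e[0][0]+u-25,e[0][1]+v-25); print(n,p,e[1],e[2],plane(d,*p,.021))
    k=((hsv[...,2]<75)).astype(np.uint8); c=max(cv2.findContours(k,0,1)[0],key=cv2.contourArea)
    r=cv2.minAreaRect(c); b=cv2.boxPoints(r)+[u-25,v-25]; print(" wing",b.round(1).tolist())
tc=lambda x,y:(253+x/4-.4,125+(y-200)/4-.4); sc=lambda x,y:(220+(x-400)/4-.4,125+(y-200)/4-.4)
for n,p,z in(("top c",(147,290),.006),("left",(65,433),.006),("bot",(217,513),.006)): print(n,plane(t,*tc(*p),z))
for n,p in(("knobside-left",(470,592)),("knobside-right",(678,577)),("lefttop",(458,466)),("righttop",(655,450))): print(n,plane(s,*sc(*p),.006))
def crop(d,u0,v0,w,k):
    i=cv2.resize(d["image"][v0:v0+w,u0:u0+w],None,fx=k,fy=k,interpolation=cv2.INTER_CUBIC)
    for a in range(0,w,5):
        cv2.putText(i,str(u0+a),(a*k,8),0,.3,(0,255,255),1);cv2.putText(i,str(v0+a),(0,a*k+8),0,.3,(0,255,255),1)
        i[:,a*k]=i[:,a*k]//2+60; i[a*k]=i[a*k]//2+60
    return i
cv2.imwrite("pics/rim.png",np.hstack([crop(t,296,152,40,10),crop(s,258,130,40,10)]))
E
```

```text
t (364.0811138153076, 242.22033309936523) (28.18537712097168, 29.309253692626953) 119.21501159667969 [ 0.4236749  -0.24947781  0.021     ]
 wing [[353.0, 240.0], [362.0, 231.0], [376.0, 245.0], [367.0, 254.0]]
s (371.754602432251, 213.78824043273926) (28.848604202270508, 34.4201545715332) 97.45580291748047 [ 0.41526097 -0.23854254  0.021     ]
 wing [[360.9, 212.8], [362.7, 200.4], [384.6, 203.5], [382.9, 216.0]]
top c [ 0.69963191 -0.03894162  0.006     ]
left [0.59246501 0.01863768 0.006     ]
bot [ 0.53557918 -0.09067199  0.006     ]
knobside-left [0.58748523 0.02635763 0.006     ]
knobside-right [ 0.52759374 -0.08054797  0.006     ]
lefttop [ 0.69582591 -0.03211557  0.006     ]
righttop [ 0.63707523 -0.14353906  0.006     ]
```

View pics/rim.png

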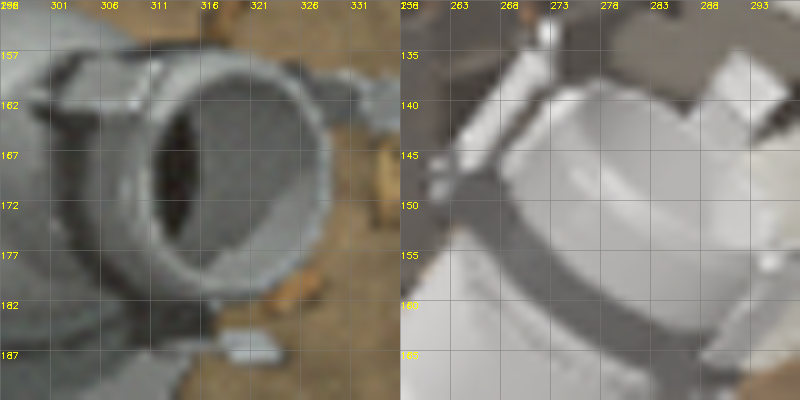

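```bash
python3 - <<'E'
from h import *
t=np.load("t.npy",allow_pickle=True).item(); s=np.load("s.npy",allow_pickle=True).item()
y=np.radians(61.8); X=np.array([np.cos(y),np.sin(y),0]); Y=np.array([-X[1],X[0],0]); 
for b in ([.6176,-.0648,.08],[.615,-.062,.08]):
  b=np.array(b)
  for th in range(24,41,3):
    a=-X*np.sin(np.radians(th))+[0,0,np.cos(np.radians(th))]; c=b+.105*a
    P=X*a[2]+np.array([0,0,1])*(-a@(-0*X)) ; U=np.cross(Y,a)
    ph=np.linspace(0,2*np.pi,60)[:,None]
    o=proj(t,c+.029*(np.cos(ph)*U+np.sin(ph)*Y)); q=proj(s,c+.029*(np.cos(ph)*U+np.sin(ph)*Y))
    print(th,"ctr",proj(t,c)[0].round(1),"bbox",o.min(0).round(1),o.max(0).round(1),"| scene",proj(s,c)[0].round(1),q.min(0).round(1),q.max(0).round(1))
E
```

```text
24 ctr [315.1 165.9] bbox [304.5 154.2] [325.6 177.6] | scene [279.5 141.6] [267.7 134. ] [291.2 149.3]
27 ctr [316.8 167.1] bbox [306.4 155.4] [327.  178.8] | scene [281.7 142.3] [270.2 134.5] [293.  150.3]
30 ctr [318.4 168.3] bbox [308.3 156.6] [328.4 179.9] | scene [283.8 143.2] [272.7 135.1] [294.8 151.4]
33 ctr [320.  169.5] bbox [310.2 157.8] [329.6 181.1] | scene [285.8 144.1] [275.1 135.7] [296.4 152.7]
36 ctr [321.5 170.7] bbox [312.  159.1] [330.8 182.2] | scene [287.8 145.1] [277.4 136.4] [298. 154.]
39 ctr [322.9 171.8] bbox [313.7 160.3] [331.8 183.3] | scene [289.6 146.3] [279.8 137.2] [299.4 155.4]
24 ctr [314.  166.9] bbox [303.3 155.2] [324.5 178.6] | scene [279.2 142.4] [267.3 134.9] [290.9 150.2]
27 ctr [315.7 168.1] bbox [305.3 156.4] [325.9 179.8] | scene [281.4 143.2] [269.8 135.3] [292.7 151.2]
30 ctr [317.3 169.3] bbox [307.2 157.6] [327.3 180.9] | scene [283.5 144. ] [272.3 135.9] [294.5 152.3]
33 ctr [318.9 170.5] bbox [309.  158.8] [328.5 182.1] | scene [285.5 145. ] [274.7 136.5] [296.1 153.6]
36 ctr [320.4 171.7] bbox [310.8 160. ] [329.7 183.2] | scene [287.5 146. ] [277.1 137.3] [297.7 154.9]
39 ctr [321.8 172.8] bbox [312.6 161.3] [330.7 184.3] | scene [289.3 147.1] [279.4 138.1] [299.1 156.3]
```

Matching rim centre and extent in the top view gives a lean of about 32°; the inlet yaw is about 61.8°. I'm moving over cover B now.

move_arm(increments=[-2.5,0,3.15,0,8.5,-2.5,0,3.15,0,8.5,-2.5,0,3.15,0,8.5,-2.5,0,3.15,0,8.5,-2.5,0,3.15,0,8.5], squeeze=20)

```text
t: 0.62
tcp_pos: [0.2762, -0.4449, 0.4016]
tool_rot: [-1.577, -0.0, -1.33]
force: [0.5, -0.3, -0.2]
finger_gap: 0.0852
```

move_arm(increments=[-2.5,0,3.15,0,8.5,-2.5,0,3.15,0,8.5,-2.5,0,3.15,0,8.5,-2.5,0,3.15,0,8.5,-2.5,0,3.15,0,8.5])

```text
t: 1.03
tcp_pos: [0.4019, -0.2782, 0.4008]
tool_rot: [-1.577, -0.002, -1.331]
force: [0.4, -0.3, -0.6]
finger_gap: 0.0847
```

```bash
cat >> h.py <<'E'
def to(s,x,y,z,yaw=None):
    M=R.from_euler('xyz',s["tool_rot"]).as_matrix(); d=(np.array([x,y,z])-s["tcp_pos"])@M*100
    e=s["tool_rot"]; yw=np.degrees(np.arctan2(M[1,0],M[0,0]))
    print("t",round(s["t"],2),"tcp",s["tcp_pos"].round(4),"rot",np.array(e).round(3),"yaw",round(yw,1),"F",s["force"].round(1),"gap",round(s["finger_gap"],4))
    print("tool inc cm",d.round(2),"turn", None if yaw is None else round(-np.radians(yaw-yw),3))
E
python3 - <<'E'
from h import *
from station import *
t=np.load("t.npy",allow_pickle=True).item()
a=plane(t,358.2,234.7,.05);b=plane(t,372.4,248.7,.05);print(a,b,(a+b)/2,np.degrees(np.arctan2(*(a-b)[1::-1])))
to(get_state(),.4237,-.2495,.30,-45)
E
```

```text
[ 0.44108715 -0.22858662  0.05      ] [ 0.40348311 -0.26655301  0.05      ] [ 0.42228513 -0.24756981  0.05      ] 45.274728355560775
t 1.03 tcp [ 0.4019 -0.2782  0.4008] rot [-1.577 -0.002 -1.331] yaw -76.3 F [ 0.4 -0.3 -0.6] gap 0.0847
tool inc cm [-2.29 10.06  2.86] turn -0.546
```

move_arm(increments=[-2.3,2.0,2.8,0,8.5,0,2.0,0,-0.11,8.5,0,2.0,0,-0.11,8.5,0,2.0,0,-0.11,8.5,0,2.0,0,-0.11,8.5])

```text
t: 1.45
tcp_pos: [0.4326, -0.2375, 0.3031]
tool_rot: [-1.566, -0.009, -0.863]
force: [-0.0, -0.4, 0.1]
finger_gap: 0.0847
```

move_arm(increments=[0,0,0,-0.11,8.5,0,0,0,0,8.5])

```text
t: 1.62
tcp_pos: [0.4315, -0.2364, 0.2989]
tool_rot: [-1.569, -0.003, -0.74]
force: [0.6, -0.4, 0.7]
finger_gap: 0.085
```

```bash
python3 - <<'E'
from h import *
from station import *
s=get_state(); to(s,.423,-.2485,.25,-45)
d=snapshot("scene"); t=snapshot("top")
c=lambda d,u,v,w,h,k: cv2.resize(d["image"][v-h//2:v+h//2,u-w//2:u+w//2],None,fx=k,fy=k,interpolation=cv2.INTER_CUBIC)
M=R.from_euler('xyz',s["tool_rot"]).as_matrix(); tip=s["tcp_pos"]+M[:,1]*.16
for k in(-.0425,.0425): print(proj(d,tip+M[:,0]*k),proj(t,tip+M[:,0]*k))
cv2.imwrite("pics/c2.png",np.hstack([c(d,375,190,100,120,4),c(t,364,242,100,120,4)]))
E
```

```text
t 1.62 tcp [ 0.4315 -0.2364  0.2989] rot [-1.569 -0.003 -0.74 ] yaw -42.4 F [ 0.6 -0.4  0.7] gap 0.085
tool inc cm [ 0.18  4.89 -1.48] turn 0.046
[[372.54600819 180.52116047]] [[355.92924243 246.61335414]]
[[371.4009794  158.83118947]] [[378.30813221 222.11573553]]
```

View pics/c2.png

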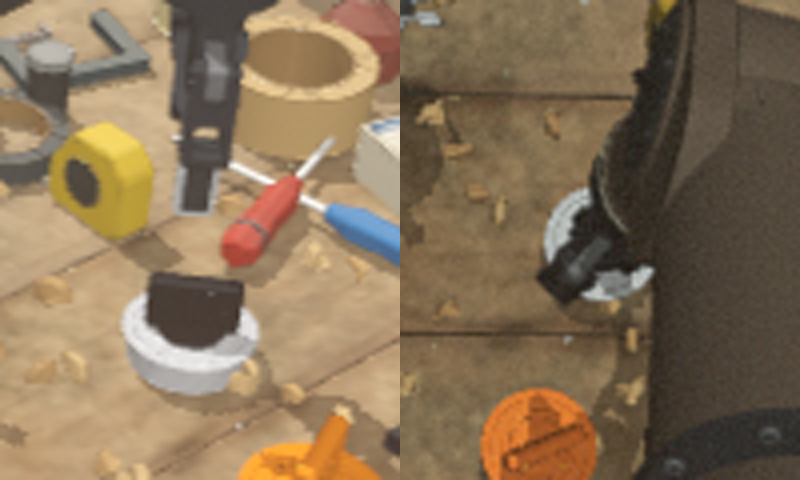

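The scene camera reads about 2.5 px low at the known fingertip. Correcting for that, it agrees with the top view, so I'm descending onto the wing.

move_arm(increments=[0.2,2,-1.5,0.045,8.5,0,2.5,0,0,8.5,0,1,0,0,8.5])

```text
t: 1.97
tcp_pos: [0.425, -0.2506, 0.2474]
tool_rot: [-1.565, -0.013, -0.809]
force: [0.1, 0.4, -1.1]
finger_gap: 0.0854
```

```bash
python3 - <<'E'
from h import *
from station import *
to(get_state(),.423,-.2485,.1985,-45)
E
```

```text
t 1.97 tcp [ 0.425  -0.2506  0.2474] rot [-1.565 -0.013 -0.809] yaw -46.4 F [ 0.1  0.4 -1.1] gap 0.0854
tool inc cm [-0.35  4.89 -0.03] turn -0.024
```

move_arm(increments=[0,2.5,0.1,-0.02,8.5,0,2.0,0,0,8.5,0,0.3,0,0,8.5,0,0,0,0,2,0,0,0,0,0.5], squeeze=25)

```text
t: 2.38
tcp_pos: [0.4276, -0.2512, 0.1997]
tool_rot: [-1.566, -0.016, -0.801]
force: [-0.2, 0.0, 0.1]
finger_gap: 0.0631
```

move_arm(increments=[0,0,0,0,0.5,0,0,0,0,0.5,0,0,0,0,0.5,0,0,0,0,0.5,0,0,0,0,0.5])

```text
t: 2.8
tcp_pos: [0.4288, -0.2515, 0.2043]
tool_rot: [-1.565, -0.021, -0.803]
force: [0.1, -0.0, -1.7]
finger_gap: 0.0116
```

move_arm(increments=[0,-3,0,0,0.5,0,-4,0,0,0.5,0,-4,0,0,0.5,0,-4,0,-0.1,0.5,0,-4,0,-0.1,0.5])

```text
t: 3.22
tcp_pos: [0.4224, -0.2482, 0.3934]
tool_rot: [-1.571, -0.004, -0.599]
force: [1.1, -0.5, -2.3]
finger_gap: 0.0115
```

```bash
cat >> h.py <<'E'
BALL=np.array([.6176,-.0648,.08]); YW=np.radians(61.8)
IX=np.array([np.cos(YW),np.sin(YW),0]); IY=np.array([-IX[1],IX[0],0])
def grip(s):
    M=R.from_euler('xyz',s["tool_rot"]).as_matrix(); g=s["tcp_pos"]+.1547*M[:,1]; return g,M
def togrip(s,X,Z,Y=0,yaw=-28.2):
    g,M=grip(s); r=g-BALL; tgt=BALL+IX*X/1e3+IY*Y/1e3; tgt[2]=Z/1e3
    yw=np.degrees(np.arctan2(M[1,0],M[0,0]))
    print("t",round(s["t"],2),"grip inlet XYZ mm",(np.array([r@IX,r@IY,g[2]])*1e3).round(1),"tooly",M[:,1].round(3),"yaw",round(yw,1),"F inlet",np.array([s["force"]@IX,s["force"]@IY,s["force"][2]]).round(1),"tq(tool)",(s["wrist_torque"]@M).round(2),"gap",round(s["finger_gap"],4))
    print("inc cm",((tgt-g)@M*100).round(2),"turn",round(-np.radians(yaw-yw),3))
E
python3 - <<'E'
from h import *
from station import *
s=get_state(); print(grip(s)[0],s["joints"].round(2)); togrip(s,-76,260)
d=snapshot("scene"); cv2.imwrite("pics/c3.png",cv2.resize(d["image"][60:260,270:470],None,fx=3,fy=3,interpolation=cv2.INTER_CUBIC))
E
```

```text
[ 0.42285707 -0.24849558  0.23866896] [ 0.71  0.25 -0.35  1.89  0.1   1.01 -0.28]
t 3.22 grip inlet XYZ mm [-253.9   84.8  238.7] tooly [ 0.003 -0.002 -1.   ] yaw -34.3 F inlet [ 0.1 -1.3 -2.3] tq(tool) [-0.03 -0.02 -0.1 ] gap 0.0115
inc cm [ 6.54 -2.11 18.6 ] turn -0.107
```

View pics/c3.png

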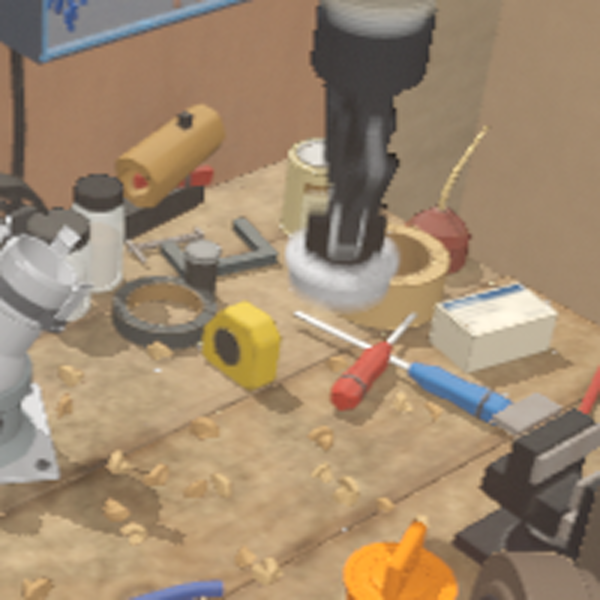

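The cover is held roughly level at (342,272) in the crop, with the grip about centred on the wing. Now moving it to above the pipe.

move_arm(increments=[0,-2.5,0,-0.1,0.5,1.3,0,3.7,0,0.5,1.3,0,3.7,0,0.5,1.3,0,3.7,0,0.5,1.3,0,3.5,0,0.5])

```text
t: 3.68
tcp_pos: [0.536, -0.1509, 0.4342]
tool_rot: [-1.578, -0.027, -0.5]
force: [0.7, -0.6, -1.9]
finger_gap: 0.0121
```

```bash
python3 - <<'E'
from h import *
from station import *
togrip(get_state(),-76,245)
E
```

```text
t 3.68 grip inlet XYZ mm [-115.5   27.2  279.5] tooly [ 0.02  -0.019 -1.   ] yaw -28.6 F inlet [-0.2 -0.9 -1.9] tq(tool) [-0.03  0.06 -0.02] gap 0.0121
inc cm [2.59 3.49 4.  ] turn -0.007
```

move_arm(increments=[1.3,1.5,2.0,0,0.5,1.3,1.0,2.0,0,0.5,0,0,0,0,0.5])

```text
t: 3.93
tcp_pos: [0.5847, -0.1196, 0.4091]
tool_rot: [-1.571, -0.03, -0.493]
force: [-1.2, 0.7, -1.9]
finger_gap: 0.0112
```

```bash
python3 - <<'E'
from h import *
from station import *
s=get_state();togrip(s,-76,230)
d=snapshot("scene");t=snapshot("top"); 
c=lambda d,u,v,w,h,k: cv2.resize(d["image"][v-h//2:v+h//2,u-w//2:u+w//2],None,fx=k,fy=k,interpolation=cv2.INTER_CUBIC)
cv2.imwrite("pics/c4.png",np.hstack([c(d,285,150,100,140,4),c(t,325,170,100,140,4)]))
E
```

```text
t 3.93 grip inlet XYZ mm [-63.9  -1.6 254.5] tooly [ 0.026 -0.015 -1.   ] yaw -28.2 F inlet [ 0.1  1.4 -1.9] tq(tool) [0.06 0.05 0.09] gap 0.0112
inc cm [-0.23  2.44 -1.21] turn -0.001
```

View pics/c4.png

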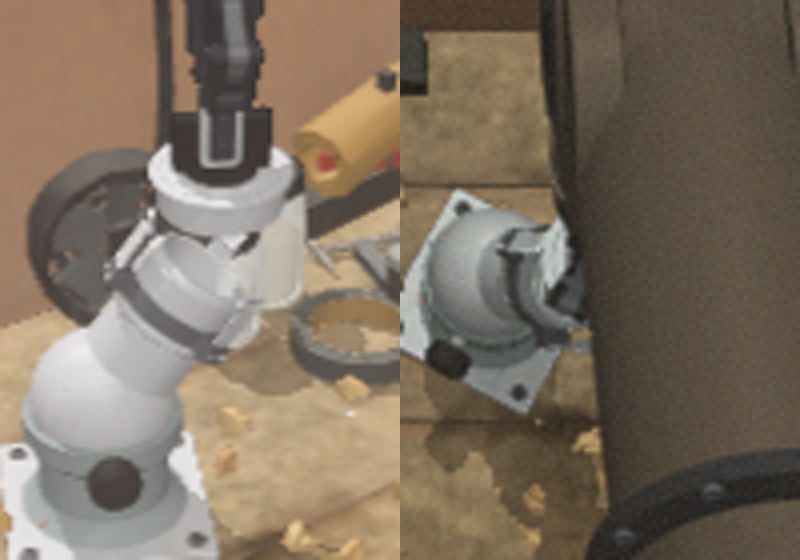

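The scene view is nearly side-on: the level cover at (220,185) sits above the rim, with clip_0 at (150,225). I'll shift to the low side and lower until the skirt's rear edge meets the rim's upper edge, so that the cover pivots in the pads.

move_arm(increments=[-0.2,1.0,-1.2,0,0.5,0,1.0,0,0,0.5,0,0,0,0,0.5], squeeze=20)

```text
t: 4.28
tcp_pos: [0.5736, -0.1346, 0.3896]
tool_rot: [-1.576, -0.03, -0.498]
force: [-0.8, 0.2, -1.7]
finger_gap: 0.0115
```

```bash
python3 - <<'E'
from h import *
from station import *
s=get_state();togrip(s,-77,225)
E
```

```text
t 4.28 grip inlet XYZ mm [-83.1   1.1 235. ] tooly [ 0.024 -0.019 -1.   ] yaw -28.6 F inlet [-0.2  0.8 -1.7] tq(tool) [-0.02  0.02  0.08] gap 0.0115
inc cm [0.08 1.   0.61] turn -0.006
```

move_arm(increments=[0,0.5,0.5,0,0.5,0,0.4,0,0,0.5,0,0,0,0,0.5])

```text
t: 4.53
tcp_pos: [0.5755, -0.1315, 0.3805]
tool_rot: [-1.577, -0.031, -0.502]
force: [-0.7, -0.1, -1.2]
finger_gap: 0.0115
```

```bash
python3 - <<'E'
from h import *
from station import *
s=get_state();togrip(s,-78,220)
E
```

```text
t 4.53 grip inlet XYZ mm [-79.7   0.8 225.8] tooly [ 0.024 -0.02  -1.   ] yaw -28.8 F inlet [-0.4  0.6 -1.2] tq(tool) [0.   0.05 0.07] gap 0.0115
inc cm [0.06 0.59 0.17] turn -0.01
```

move_arm(increments=[0,0.4,0.1,0,0.5,0,0.3,0,0,0.5,0,0.1,0,0,0.5])

```text
t: 4.78
tcp_pos: [0.5764, -0.1315, 0.3749]
tool_rot: [-1.578, -0.034, -0.503]
force: [-4.0, -0.8, 5.8]
finger_gap: 0.0113
```

```bash
python3 - <<'E'
from h import *
from station import *
s=get_state();togrip(s,-80,215)
E
```

```text
t 4.78 grip inlet XYZ mm [-79.4  -0.6 220.3] tooly [ 0.027 -0.023 -0.999] yaw -28.8 F inlet [-2.6  3.1  5.8] tq(tool) [-0.57 -0.09  0.7 ] gap 0.0113
inc cm [-0.07  0.53 -0.05] turn -0.011
```

move_arm(increments=[0,0.5,-0.35,0,0.5,0,0.5,-0.35,0,0.5])

```text
t: 4.95
tcp_pos: [0.5734, -0.1374, 0.368]
tool_rot: [-1.579, -0.037, -0.503]
force: [-6.1, 0.7, 10.6]
finger_gap: 0.0115
```

```bash
python3 - <<'E'
from h import *
from station import *
s=get_state();togrip(s,-88,208)
d=snapshot("scene")
c=lambda d,u,v,w,h,k: cv2.resize(d["image"][v-h//2:v+h//2,u-w//2:u+w//2],None,fx=k,fy=k,interpolation=cv2.INTER_CUBIC)
cv2.imwrite("pics/c5.png",c(d,285,150,100,100,5))
E
```

```text
t 4.95 grip inlet XYZ mm [-86.1  -1.2 213.4] tooly [ 0.029 -0.025 -0.999] yaw -28.8 F inlet [-2.2  5.7 10.6] tq(tool) [-0.29 -0.13  1.03] gap 0.0115
inc cm [-0.14  0.54 -0.18] turn -0.01
```

View pics/c5.png

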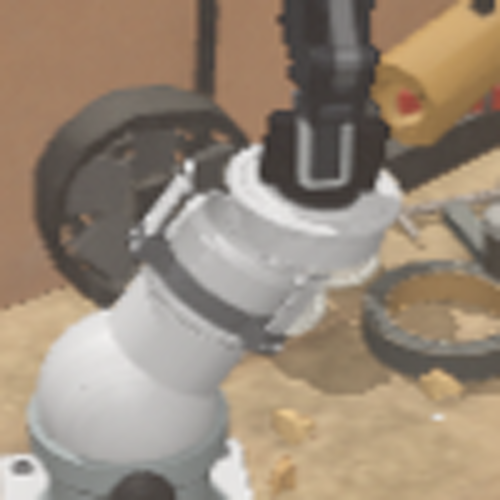

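The cover is pivoting: its disc edge now runs (235,150)→(395,200), about 15° over, with no clip touched. Continuing the arc.

move_arm(increments=[0,0.6,-0.4,0,0.5,0.1,0.6,-0.3,0,0.5])

```text
t: 5.17
tcp_pos: [0.5716, -0.1449, 0.3591]
tool_rot: [-1.579, -0.042, -0.503]
force: [-9.4, -1.8, 15.2]
finger_gap: 0.0113
```

```bash
python3 - <<'E'
from h import *
from station import *
s=get_state();togrip(s,-92,199)
d=snapshot("scene")
c=lambda d,u,v,w,h,k: cv2.resize(d["image"][v-h//2:v+h//2,u-w//2:u+w//2],None,fx=k,fy=k,interpolation=cv2.INTER_CUBIC)
cv2.imwrite("pics/c6.png",c(d,285,150,80,80,7))
E
```

```text
t 5.17 grip inlet XYZ mm [-93.6  -3.9 204.6] tooly [ 0.033 -0.027 -0.999] yaw -28.8 F inlet [-6.   7.4 15.2] tq(tool) [-0.82 -0.1   1.44] gap 0.0113
inc cm [-0.41  0.54  0.16] turn -0.011
```

View pics/c6.png

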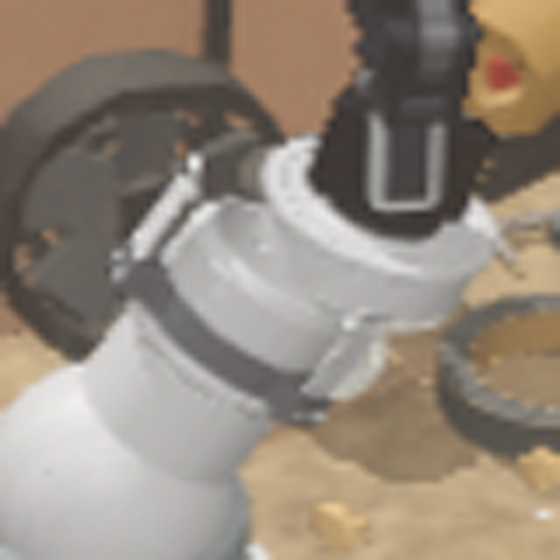

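Still about 10° short, and the skirt slid a few mm down the rim. I'll lift, step back up-slope, re-centre in y (tool x = inlet −y) and press straight down.

move_arm(increments=[-0.3,-0.9,0,0,0.5,-0.2,0,0.9,0,0.5,0,0,0,0,0.5])

```text
t: 5.47
tcp_pos: [0.5712, -0.1344, 0.3683]
tool_rot: [-1.578, -0.043, -0.505]
force: [-0.4, 0.5, -2.1]
finger_gap: 0.0116
```

```bash
python3 - <<'E'
from h import *
from station import *
s=get_state();togrip(s,-85,206)
E
```

```text
t 5.47 grip inlet XYZ mm [-84.5   1.4 213.7] tooly [ 0.034 -0.027 -0.999] yaw -28.9 F inlet [ 0.3  0.6 -2.1] tq(tool) [ 0.05 -0.04  0.11] gap 0.0116
inc cm [ 0.11  0.78 -0.04] turn -0.013
```

move_arm(increments=[0,0.5,0,0,0.5,0,0.5,-0.1,0,0.5,0,0.4,-0.1,0,0.5])

```text
t: 5.72
tcp_pos: [0.5716, -0.137, 0.3583]
tool_rot: [-1.581, -0.05, -0.504]
force: [-7.2, -2.8, 15.9]
finger_gap: 0.0115
```

```bash
python3 - <<'E'
from h import *
from station import *
s=get_state();togrip(s,-87,199)
E
```

```text
t 5.72 grip inlet XYZ mm [-87.   -1.3 203.8] tooly [ 0.039 -0.033 -0.999] yaw -28.9 F inlet [-5.9  5.  15.9] tq(tool) [-0.69 -0.06  0.93] gap 0.0115
inc cm [-0.16  0.47  0.  ] turn -0.012
```

move_arm(increments=[-0.1,-2.5,0,0,0.5,0,-2.5,0,0,0.5,0,-1,0,0,0.5,0,0,0,0,0.5])

```text
t: 6.05
tcp_pos: [0.5683, -0.134, 0.4173]
tool_rot: [-1.582, -0.047, -0.503]
force: [1.3, 0.7, -2.5]
finger_gap: 0.0118
```

```bash
python3 - <<'E'
from h import *
from station import *
s=get_state();togrip(s,-85,206)
d=snapshot("scene")
c=lambda d,u,v,w,h,k: cv2.resize(d["image"][v-h//2:v+h//2,u-w//2:u+w//2],None,fx=k,fy=k,interpolation=cv2.INTER_CUBIC)
cv2.imwrite("pics/c7.png",c(d,290,140,80,90,7))
# fit: disc ellipse mask
g,M=grip(s); Yt=M[:,0]
for al in (20,25,30,35):
    A=-IX*np.sin(np.radians(al))+[0,0,np.cos(np.radians(al))]; U=IX*np.cos(np.radians(al))+[0,0,np.sin(np.radians(al))]
    P=np.array([g-.022*A+.04*U,g-.022*A-.04*U,g-.044*A+.036*U,g-.044*A-.036*U]); q=proj(d,P)+[1.2,2.5]
    print(al,((q-[250,95])*7).round(0).tolist())
E
```

```text
t 6.05 grip inlet XYZ mm [-86.1   3.5 262.8] tooly [ 0.036 -0.032 -0.999] yaw -28.8 F inlet [ 1.2 -0.8 -2.5] tq(tool) [0.02 0.03 0.08] gap 0.0118
inc cm [0.08 5.69 0.18] turn -0.011
20 [[212.0, 127.0], [448.0, 191.0], [200.0, 191.0], [410.0, 246.0]]
25 [[210.0, 115.0], [438.0, 198.0], [192.0, 179.0], [396.0, 251.0]]
30 [[210.0, 104.0], [427.0, 205.0], [186.0, 166.0], [380.0, 255.0]]
35 [[211.0, 92.0], [416.0, 211.0], [181.0, 153.0], [365.0, 258.0]]
```

View pics/c7.png

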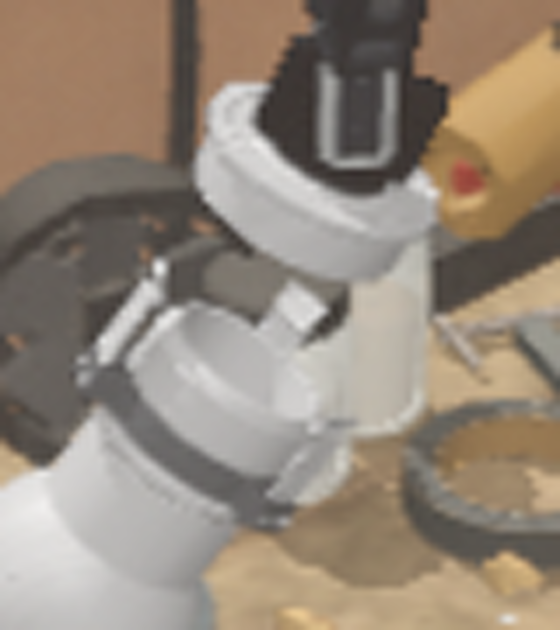

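```bash
python3 - <<'E'
from h import *
s=np.load("s.npy",allow_pickle=True).item()
vd=(np.array(s["origin"])-(BALL+[-.03,-.05,.07])); 
for th in (26,29,32,35,38):
    a=-IX*np.sin(np.radians(th))+[0,0,np.cos(np.radians(th))]; U=np.cross(IY,a)
    w=np.cross(a,vd); w/=np.linalg.norm(w)   # silhouette side
    out=[]
    for sg in(1,-1):
        q=(proj(s,np.array([BALL+.06*a+sg*.032*w,BALL+.1*a+sg*.032*w]))+[1.2,2.5]-[250,95])*7; d=q[1]-q[0]; out+=[q[0].round(0).tolist(),q[1].round(0).tolist(),round(float(np.degrees(np.arctan2(d[0],-d[1]))),1)]
    print(th,out)
E
```

```text
26 [[250.0, 504.0], [304.0, 408.0], 29.6, [81.0, 408.0], [132.0, 310.0], 27.8]
29 [[256.0, 511.0], [316.0, 418.0], 32.7, [92.0, 407.0], [149.0, 311.0], 31.0]
32 [[261.0, 519.0], [326.0, 428.0], 35.8, [103.0, 406.0], [166.0, 313.0], 34.1]
35 [[266.0, 527.0], [336.0, 438.0], 38.8, [114.0, 406.0], [182.0, 316.0], 37.2]
38 [[270.0, 534.0], [346.0, 449.0], 41.7, [125.0, 407.0], [198.0, 320.0], 40.3]
```

The cover's tilt reads about 25° and the pipe's lean about 30.5–31°, which is close enough for the rim to bring it the rest of the way. The tool has picked up a 2.7° lean in y, so I'll try some free moves to see what changes it.

move_arm(increments=[0,-4,0,0,0.5,0,-4,0,0,0.5,0,0,0,0,0.5])

```text
t: 6.35
tcp_pos: [0.5648, -0.1314, 0.4919]
tool_rot: [-1.585, -0.036, -0.502]
force: [1.5, 0.8, -1.2]
finger_gap: 0.0113
```

move_arm(increments=[-4,0,0,0,0.5,-4,0,0,0,0.5,0,0,0,0,0.5])

```text
t: 6.6
tcp_pos: [0.4939, -0.0927, 0.483]
tool_rot: [-1.586, -0.031, -0.504]
force: [0.3, 0.5, -3.0]
finger_gap: 0.0117
```

move_arm(increments=[1,0,0,0,0.5,1,0,0,0,0.5,1,0,0,0,0.5,1,0,0,0,0.5])

```text
t: 6.93
tcp_pos: [0.5297, -0.1124, 0.4803]
tool_rot: [-1.589, -0.027, -0.501]
force: [0.0, -0.1, -1.5]
finger_gap: 0.0114
```

move_arm(increments=[1,-4,0,0,0.5,1,-4,0,0,0.5,1,-2,0,0,0.5,0.7,0,0,0,0.5,0,0,0,0,0.5])

```text
t: 7.35
tcp_pos: [0.5699, -0.1354, 0.5791]
tool_rot: [-1.59, -0.02, -0.508]
force: [-0.4, -0.2, -3.4]
finger_gap: 0.0117
```

move_arm(increments=[0,1.5,0,0,0.5,0,1.5,0,0,0.5,0,1.5,0,0,0.5,0,1.5,0,0,0.5,0,1.5,0,0,0.5])

```text
t: 7.77
tcp_pos: [0.5759, -0.141, 0.5001]
tool_rot: [-1.587, -0.022, -0.512]
force: [-0.5, 0.3, -1.9]
finger_gap: 0.0116
```

```bash
python3 - <<'E'
from h import *
from station import *
s=get_state();togrip(s,-79,212)
E
```

```text
t 7.77 grip inlet XYZ mm [-89.5  -2.6 345.4] tooly [ 0.011 -0.025 -1.   ] yaw -29.3 F inlet [ 0.   0.6 -1.9] tq(tool) [ 0.02 -0.02  0.07] gap 0.0116
inc cm [-0.58 13.32  1.27] turn -0.019
```

move_arm(increments=[-0.1,1.5,0.15,0,0.5,-0.1,1.5,0.15,0,0.5,-0.1,1.5,0.15,0,0.5,-0.1,1.5,0.1,0,0.5,0,1.5,0,0,0.5])

```text
t: 8.18
tcp_pos: [0.5777, -0.139, 0.4145]
tool_rot: [-1.589, -0.015, -0.515]
force: [0.8, -0.2, -1.3]
finger_gap: 0.0111
```

```bash
python3 - <<'E'
from h import *
from station import *
s=get_state();togrip(s,-83,218)
E
```

```text
t 8.18 grip inlet XYZ mm [-87.1  -2.2 259.8] tooly [ 0.004 -0.023 -1.   ] yaw -29.5 F inlet [ 0.2 -0.8 -1.3] tq(tool) [ 0.04 -0.04  0.01] gap 0.0111
inc cm [-0.29  4.17  0.48] turn -0.023
```

Lean in y is now down to about 0.8°. Continuing down to just above the rim, on the pipe's axis line.

move_arm(increments=[-0.15,1.2,0.3,0,0.5,-0.1,1.2,0.2,0,0.5,-0.1,1.0,0.1,0,0.5,0,0.3,0,0,0.5])

```text
t: 8.52
tcp_pos: [0.5779, -0.1349, 0.3675]
tool_rot: [-1.592, -0.005, -0.517]
force: [-0.1, -0.3, -1.7]
finger_gap: 0.0117
```

```bash
python3 - <<'E'
from h import *
from station import *
s=get_state();togrip(s,-79,212)
d=snapshot("scene")
c=lambda d,u,v,w,h,k: cv2.resize(d["image"][v-h//2:v+h//2,u-w//2:u+w//2],None,fx=k,fy=k,interpolation=cv2.INTER_CUBIC)
cv2.imwrite("pics/c8.png",c(d,290,140,80,90,7))
E
```

```text
t 8.52 grip inlet XYZ mm [-83.7   1.1 212.9] tooly [-0.006 -0.021 -1.   ] yaw -29.6 F inlet [-0.3 -0.1 -1.7] tq(tool) [-0.    0.02  0.04] gap 0.0117
inc cm [0.1  0.08 0.48] turn -0.025
```

View pics/c8.png

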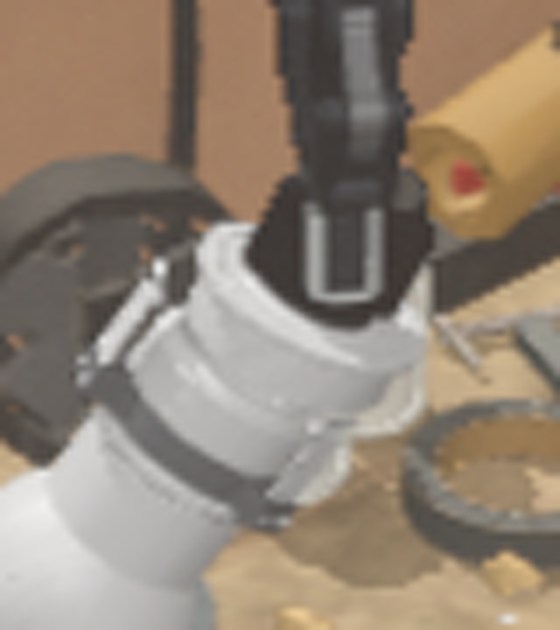

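The cover (skirt ends at (190,305) and (385,385)) is parallel to the rim within about 6° and some 8 mm to the low side, which matches the state reading. I'll shift it up-slope and start pressing along the pipe.

move_arm(increments=[0.05,-0.1,0.7,0.02,0.5,0,0.3,0.15,0,0.5,0,0.3,0.15,0,0.5])

```text
t: 8.82
tcp_pos: [0.584, -0.1275, 0.3631]
tool_rot: [-1.592, -0.006, -0.539]
force: [-5.2, 0.9, 8.6]
finger_gap: 0.0117
```

```bash
python3 - <<'E'
from h import *
from station import *
s=get_state();togrip(s,-73,205)
E
```

```text
t 8.82 grip inlet XYZ mm [-74.4  -0.8 208.5] tooly [-0.006 -0.021 -1.   ] yaw -30.9 F inlet [-1.7  5.   8.6] tq(tool) [ 0.03 -0.18  1.54] gap 0.0117
inc cm [-0.09  0.34  0.14] turn -0.047
```

move_arm(increments=[-0.15,-0.5,0,-0.047,0.5,-0.2,0,0,0,0.5,0,0.3,0.1,0,0.5,0,0.3,0.1,0,0.5])

```text
t: 9.15
tcp_pos: [0.5824, -0.1246, 0.363]
tool_rot: [-1.592, -0.008, -0.491]
force: [-0.6, 0.9, -1.5]
finger_gap: 0.0117
```

```bash
python3 - <<'E'
from h import *
from station import *
s=get_state();togrip(s,-73,205)
E
```

```text
t 9.15 grip inlet XYZ mm [-72.6   1.5 208.4] tooly [-0.003 -0.022 -1.   ] yaw -28.1 F inlet [ 0.5  1.  -1.5] tq(tool) [-0.06 -0.    0.02] gap 0.0117
inc cm [ 0.15  0.34 -0.04] turn 0.001
```

move_arm(increments=[0,0.35,0.1,0,0.5,0,0.35,0.1,0,0.5])

```text
t: 9.32
tcp_pos: [0.5838, -0.1231, 0.3564]
tool_rot: [-1.591, -0.01, -0.493]
force: [-2.7, -0.7, 7.0]
finger_gap: 0.0114
```

```bash
python3 - <<'E'
from h import *
from station import *
s=get_state();togrip(s,-70,200)
E
```

```text
t 9.32 grip inlet XYZ mm [-70.5   0.7 201.7] tooly [-0.001 -0.022 -1.   ] yaw -28.3 F inlet [-1.9  2.1  7. ] tq(tool) [-0.03 -0.08  0.6 ] gap 0.0114
inc cm [0.06 0.17 0.05] turn -0.001
```

move_arm(increments=[-0.1,0.4,0.1,0,0.5,0,0.4,0.1,0,0.5])

```text
t: 9.48
tcp_pos: [0.585, -0.1201, 0.3494]
tool_rot: [-1.588, -0.013, -0.494]
force: [-1.4, 5.7, 5.8]
finger_gap: 0.0119
```

```bash
python3 - <<'E'
from h import *
from station import *
s=get_state();togrip(s,-67.5,192.3)
E
```

```text
t 9.48 grip inlet XYZ mm [-66.8   0.6 194.8] tooly [ 0.004 -0.021 -1.   ] yaw -28.3 F inlet [4.3 3.9 5.8] tq(tool) [ 1.21 -0.09  0.8 ] gap 0.0119
inc cm [ 0.05  0.25 -0.07] turn -0.002
```

move_arm(increments=[-0.05,0.4,0.25,0,0.5,0,0.4,0.2,0,0.5], squeeze=35)

```text
t: 9.65
tcp_pos: [0.5858, -0.119, 0.3439]
tool_rot: [-1.594, -0.015, -0.498]
force: [-22.2, -4.7, 54.3]
finger_gap: 0.0113
```

```bash
python3 - <<'E'
from h import *
from station import *
s=get_state();togrip(s,-67.5,192.3)
E
```

```text
t 9.65 grip inlet XYZ mm [-6.650e+01  1.000e-01  1.893e+02] tooly [ 0.002 -0.028 -1.   ] yaw -28.5 F inlet [-14.6  17.4  54.3] tq(tool) [-3.07 -0.49  4.15] gap 0.0113
inc cm [ 0.01 -0.3  -0.11] turn -0.006
```

move_arm(increments=[-0.1,-0.2,0,0,0.5])

```text
t: 9.73
tcp_pos: [0.5848, -0.1186, 0.3458]
tool_rot: [-1.594, -0.015, -0.499]
force: [11.3, 5.8, -28.9]
finger_gap: 0.0117
```

```bash
python3 - <<'E'
from h import *
from station import *
s=get_state();togrip(s,-67.5,192.3)
d=snapshot("scene")
c=lambda d,u,v,w,h,k: cv2.resize(d["image"][v-h//2:v+h//2,u-w//2:u+w//2],None,fx=k,fy=k,interpolation=cv2.INTER_CUBIC)
cv2.imwrite("pics/c9.png",c(d,280,160,70,70,8))
E
```

```text
t 9.73 grip inlet XYZ mm [-66.6   1.1 191.2] tooly [ 0.002 -0.028 -1.   ] yaw -28.6 F inlet [ 10.5  -7.2 -28.9] tq(tool) [ 2.52 -0.12 -0.94] gap 0.0117
inc cm [ 0.11 -0.11 -0.09] turn -0.006
```

Lifting 2 mm now meets a 29 N pull-back, so the clips appear to have snapped over the edge. I'll relax, press lightly once more, then look before releasing.

move_arm(increments=[0,0.2,0.05,0,0.5,0,0.05,0,0,0.5])

```text
t: 9.95
tcp_pos: [0.5849, -0.1179, 0.3449]
tool_rot: [-1.595, -0.016, -0.499]
force: [-4.5, 0.1, 5.9]
finger_gap: 0.0116
```

```bash
python3 - <<'E'
from h import *
from station import *
s=get_state();togrip(s,-67.5,192.3)
E
```

```text
t 9.95 grip inlet XYZ mm [-66.    1.2 190.3] tooly [ 0.003 -0.029 -1.   ] yaw -28.6 F inlet [-2.   4.   5.9] tq(tool) [-0.42 -0.1   0.97] gap 0.0116
inc cm [ 0.13 -0.19 -0.15] turn -0.007
```

move_arm(increments=[0,0,0,0,2.5,0,0,0,0,2.5,0,0,0,0,2.5,0,0,0,0,2.5])

```text
t: 10.28
tcp_pos: [0.5854, -0.118, 0.3444]
tool_rot: [-1.595, -0.017, -0.5]
force: [0.7, 0.9, -0.1]
finger_gap: 0.0253
```

```bash
python3 - <<'E'
from h import *
from station import *
s=get_state();togrip(s,-67.5,192.3)
E
```

```text
t 10.28 grip inlet XYZ mm [-65.8   0.6 189.8] tooly [ 0.004 -0.029 -1.   ] yaw -28.6 F inlet [ 1.1 -0.2 -0.1] tq(tool) [-0.02 -0.    0.01] gap 0.0253
inc cm [ 0.06 -0.25 -0.17] turn -0.008
```

Free of load. Withdrawing straight up, then well clear.

move_arm(increments=[0,-1.0,0,0,2.5,0,-2,0,0,2.5,0,-4,0,0,2.5,0,-4,0,0,2.5,0,-4,-2,0,2.5])

```text
t: 10.7
tcp_pos: [0.5756, -0.127, 0.4886]
tool_rot: [-1.597, 0.0, -0.494]
force: [1.1, 0.3, 0.2]
finger_gap: 0.025
```

move_arm(increments=[0,0,-4,0,2.5,0,0,-4,0,2.5,0,0,-4,0,2.5,0,0,-4,0,2.5,0,0,0,0,2.5])

```text
t: 11.12
tcp_pos: [0.498, -0.2718, 0.5075]
tool_rot: [-1.593, -0.02, -0.489]
force: [-0.5, -1.3, 0.0]
finger_gap: 0.0249
```

```bash
python3 - <<'E'
from h import *
from station import *
s=get_state();togrip(s,-67.5,192.3)
d=snapshot("scene");t=snapshot("top")
c=lambda d,u,v,w,h,k: cv2.resize(d["image"][v-h//2:v+h//2,u-w//2:u+w//2],None,fx=k,fy=k,interpolation=cv2.INTER_CUBIC)
cv2.imwrite("pics/c10.png",np.hstack([c(d,280,160,56,70,7),c(t,320,170,56,70,7)]))
for th in (28,31,34):
  a=-IX*np.sin(np.radians(th))+[0,0,np.cos(np.radians(th))]; U=IX*a[2]+[0,0,np.sin(np.radians(th))]; p=BALL+.109*a
  P=np.array([p,p+.04*U,p-.04*U,p+.04*IY,p-.04*IY,BALL+.145*a])
  print(th,((proj(d,P)+[1.2,2.5]-[252,125])*7).round().tolist(),((proj(t,P)-[292,135])*7+[392,0]).round().tolist())
E
```

```text
t 11.12 grip inlet XYZ mm [-242.3    4.5  352.9] tooly [ 0.007 -0.028 -1.   ] yaw -28.0 F inlet [-1.4 -0.1  0. ] tq(tool) [-0.07  0.08 -0.05] gap 0.0249
inc cm [ 0.19 15.68 17.82] turn 0.004
28 [[227.0, 131.0], [118.0, 87.0], [333.0, 173.0], [244.0, 197.0], [210.0, 68.0], [280.0, 41.0]] [[575.0, 228.0], [490.0, 166.0], [657.0, 287.0], [521.0, 324.0], [628.0, 133.0], [625.0, 226.0]]
31 [[242.0, 137.0], [136.0, 89.0], [345.0, 184.0], [260.0, 203.0], [225.0, 75.0], [301.0, 50.0]] [[587.0, 236.0], [505.0, 175.0], [665.0, 295.0], [533.0, 332.0], [639.0, 141.0], [641.0, 238.0]]
34 [[257.0, 144.0], [155.0, 91.0], [355.0, 196.0], [275.0, 211.0], [239.0, 82.0], [320.0, 60.0]] [[598.0, 245.0], [520.0, 184.0], [673.0, 303.0], [545.0, 340.0], [650.0, 150.0], [656.0, 250.0]]
```

View pics/c10.png

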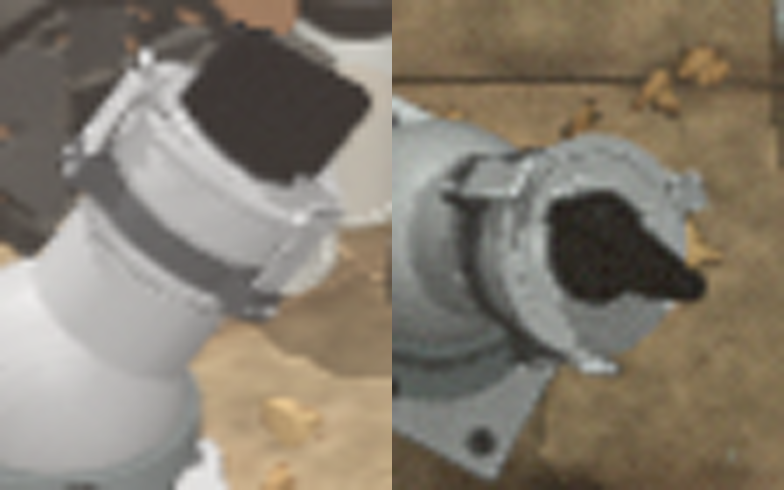

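Both crops show the cover seated. In the scene crop its edge lies under clip_0 at (140,80) and the low clip at (325,200), parallel to the pipe's strap. In the top crop the clips at (505,175), (690,190) and (600,365) overlap the disc's edge. As a last check I'll compare the clip tips' pixel positions with the first pictures: a clip held aside would be shifted by over 1 px.

```bash
python3 - <<'E'
from h import *
from station import *
old={"top":np.load("t.npy",allow_pickle=True).item(),"scene":np.load("s.npy",allow_pickle=True).item()}
for n,lab,u,v in(("scene","clip_0",271,136),("top","clip_2",335,162),("top","clip_1",321,187),("scene","clip_1",288,162),("top","knob ref",286,189),("scene","knob ref",263,200),("top","block",196,187),("top","pliers",285,262),("top","tape",385,194),("top","small",187,241)):
    new=snapshot(n)["image"]; h=5 if "clip" in lab else 10
    g=lambda i,h:cv2.resize(cv2.cvtColor(i[v-h:v+h+1,u-h:u+h+1],cv2.COLOR_BGR2GRAY),None,fx=8,fy=8,interpolation=cv2.INTER_CUBIC)
    r=cv2.matchTemplate(g(new,h+3),g(old[n]["image"],h),cv2.TM_CCOEFF_NORMED); _,m,_,l=cv2.minMaxLoc(r)
    print(n,lab,"shift px",(np.array(l)/8-3).round(2),"score",round(m,2))
E
```

```text
scene clip_0 shift px [0. 0.] score 0.69
top clip_2 shift px [-3.  3.] score 0.39
top clip_1 shift px [-0.25  0.5 ] score 0.49
scene clip_1 shift px [0.12 0.  ] score 0.98
top knob ref shift px [0. 0.] score 1.0
scene knob ref shift px [0. 0.] score 1.0
top block shift px [0. 0.] score 0.99
top pliers shift px [0. 0.] score 0.96
top tape shift px [-0.12  0.  ] score 0.83
top small shift px [0. 0.] score 1.0
```

```bash
python3 - <<'E'
from h import *
from station import *
o=cv2.cvtColor(np.load("t.npy",allow_pickle=True).item()["image"],6); n=cv2.cvtColor(snapshot("top")["image"],6)
for v in range(157,167): print(v,o[v,328:344].tolist(),n[v,328:344].tolist())
E
```

```text
157 [120, 119, 113, 106, 105, 107, 106, 105, 107, 114, 110, 109, 107, 106, 101, 102] [150, 139, 125, 121, 115, 113, 115, 114, 116, 122, 117, 115, 114, 107, 110, 108]
158 [119, 117, 119, 111, 108, 107, 111, 107, 107, 104, 107, 108, 107, 100, 100, 100] [149, 147, 132, 119, 117, 115, 116, 115, 115, 116, 117, 113, 114, 114, 109, 109]
159 [122, 127, 154, 139, 116, 106, 126, 121, 106, 102, 110, 111, 112, 110, 102, 100] [141, 145, 147, 142, 125, 114, 141, 131, 115, 109, 116, 122, 115, 116, 113, 110]
160 [94, 94, 105, 122, 146, 123, 117, 137, 105, 102, 107, 108, 114, 108, 101, 98] [138, 141, 148, 149, 164, 133, 130, 148, 117, 107, 114, 119, 122, 118, 111, 110]
161 [88, 93, 92, 84, 127, 118, 127, 129, 94, 86, 99, 104, 106, 104, 104, 100] [147, 134, 142, 110, 134, 124, 132, 135, 102, 96, 107, 113, 116, 114, 110, 109]
162 [91, 90, 87, 88, 140, 130, 125, 126, 114, 97, 90, 94, 97, 103, 105, 105] [147, 150, 143, 118, 146, 136, 134, 136, 119, 101, 99, 103, 106, 110, 117, 115]
163 [104, 90, 83, 89, 110, 123, 124, 127, 120, 99, 97, 94, 98, 102, 105, 112] [150, 152, 146, 141, 145, 136, 133, 136, 123, 109, 98, 102, 105, 110, 112, 114]
164 [103, 88, 90, 94, 93, 121, 128, 142, 124, 116, 104, 99, 105, 102, 107, 105] [160, 152, 146, 147, 126, 132, 134, 157, 135, 126, 114, 105, 106, 109, 112, 115]
165 [136, 110, 102, 96, 94, 99, 95, 113, 112, 112, 107, 104, 108, 108, 102, 103] [133, 148, 149, 156, 145, 121, 100, 117, 119, 118, 115, 114, 113, 112, 112, 111]
166 [142, 119, 102, 99, 91, 78, 101, 103, 106, 113, 111, 107, 112, 109, 104, 92] [154, 157, 152, 160, 146, 127, 116, 109, 119, 120, 118, 117, 119, 120, 113, 108]
```

clip_2's outline is in exactly the same pixels too, so all three clips are back in. Handing in.

```bash
python3 -c "
from station import *
print(job_done()); s=get_state(); print(s['t'],s['force'])"
```

```text
the job is handed in; nothing more can be done
None
the job is handed in; nothing more can be done
```

The larger cover is on the pipe, released and handed in at about 11–12 s of robot time; the hand-in reports no verdict. I tilted the cover in the pads by pressing its skirt on the rim's upper edge. I then pressed it home along the pipe until the clips caught, let go and backed well clear.

**What the last checks showed:**
- **Force:** the highest reading, taken at the end of each move, was about 59 N while pressing; a 2 mm lift then met a 29 N pull-back, so the cover is held.
- **Clips:** clip_0 and clip_1 have not shifted from the first pictures. The automatic match for clip_2 failed because the cover changes its background, but its raw pixels show no shift either.
- **Other items:** the block, pliers, tape measure and smaller cover have not moved.

**What disagreed or was not checked:**
- **Scene camera:** it reads about 2.5 px low, and I corrected for it using the known fingertip position.
- **Pipe lean:** the estimates differed slightly, 32° from the top view and about 30.5° from the scene view.
- **Seating:** I judged that the cover sits flat and centred from the pictures and the forces, not from a direct measurement.

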